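Empty the tilting sample pot into the tray

TASK

Use the crank handle to tip the pivoting steel pot over towards the side where the open bare-metal tray stands, so that all three stone lumps fall out into the tray. Then turn the pot back upright and let go. Leave the tape roll and the white bottle where they are.

Things in the scene. Friction and masses are not known exactly. Their poses are not given: they have to be found in the camera images.
- stand: Fixed stand of the pot: a flat steel base bar (250 long in x, 40 wide in y, 10 high) with two grey bearing posts at x = -100 and +100 mm, 176 high. Origin: centre of its underside on the worktop. Its x axis points away from the robot (yawed up to 0.45 rad), parallel to the pot's pivot axis, which lies 155 mm above the origin; the crank is at its -x end.
- pot (a joint): Tilt of the pot on its pivot, rad, -2.1 to 2.1 (hard stops). 0 = upright, mouth up, crank handle straight above the pivot; positive tips the mouth towards the stand's -y side (the robot's right), negative towards its +y side. Moderate friction: it stays about where it is left. Past horizontal the lumps slide out; at the stop the wall slopes some 44 degrees.
- pot_pivot (a point): Centre of the pot on its pivot axis, 155 mm above the stand's origin. The pot is an open steel cone frustum, outside radius 50 mm at the base and 75 at the rim, 100 high, wall 4; upright, its rim is 58 mm above this point and its base 46 mm below.
- pot_grip (a point): Middle of the crank's handle, a round black bar 18 mm in diameter and 84 mm long, parallel to the pivot axis (stand's x) and 100 mm from it. Upright, it is 178 mm along the stand's -x from its origin and 255 mm above the worktop; it turns with the pot on a 100 mm arc. The flat crank arm is 57 mm from this point on the +x side.
- tray: Open bare-metal tray, 160 (x) x 180 (y) x 40 mm high, wall 3, loose, on one side of the stand (left or right varies) right beside the base bar, partly beneath the pot. Origin: centre of its underside, z up.
- lump_0: Brown-red stone lump, 48 x 72 x 21 mm, one of three alike, at first stacked flat in the pot. Origin: centre of its underside.
- lump_1: Second stone lump, the same shape; the middle of the stack at first.
- lump_2: Third stone lump, the same shape; the top of the stack at first.
- tape_roll: Bystander: tan tape roll lying flat, 96 mm across, 24 high, on the side of the stand away from the tray. Origin: centre of its underside.
- white_bottle: Bystander: closed white bottle, 40 mm across, 96 high, to the left of the work. Origin: centre of its underside.
Mind the look-alikes: they are no part of the job. What is shaped like the lump_2 but blue or yellow is not meant.

How it is judged (in metres and radians):
On the way:
1. the pot is tipped well over (more than 1.0 rad from upright) ((value of joint pot above 1 rad or value of joint pot below -1 rad)), for 0.1 s.
At the end, for the whole second after the job is handed in: All three lumps rest in the tray (each origin within 80 mm in x and 90 mm in y of the tray's centre, less than 80 mm above its underside), the tray stands flat, and the pot is at rest upright within 0.15 rad (value of joint pot between -0.15 and 0.15 rad and velocity of joint pot between -0.1 and 0.1 rad/s and angle between tray's own z axis and vertical below 0.1 rad and x of lump_0 in the frame of tray between -0.08 and 0.08 m and y of lump_0 in the frame of tray between -0.09 and 0.09 m and z of each of lump_0, lump_1, lump_2 in the frame of tray below 0.08 m and linear speed of each of lump_0, lump_1, lump_2 below 0.05 m/s and x of lump_1 in the frame of tray between -0.08 and 0.08 m and y of lump_1 in the frame of tray between -0.09 and 0.09 m and x of lump_2 in the frame of tray between -0.08 and 0.08 m and y of lump_2 in the frame of tray between -0.09 and 0.09 m); the robot touches nothing.
It fails at once if the tape roll pushed more than 30 mm from its place (distance of tape_roll from where it was at the start of the episode above 0.03 m).
It fails at once if the white bottle pushed more than 30 mm from its place (distance of white_bottle from where it was at the start of the episode above 0.03 m).
It also fails if it takes over 48 s, if anything falls off the work surface, if the arm or the gripper's body presses on something with over 40 N, if the wrist force passes 120 N, or if a joint passes its speed limit or range.

ROBOT

A 6-joint arm with a two-finger parallel gripper is mounted at the origin on a cart in front of the work surface, level with it; the furniture and walls round the work are solid. World frame = base frame: x ahead of the robot, y to its left, z up, the work surface at z = 0. Lengths are in m, angles in degrees, forces in N, time in s.
With the tool pointing down it reaches from about 0.325 to 0.925 m from the base axis. Payload 3.1 kg.
Tool frame: the origin (TCP) lies on the mounting face of the last link; the fingertips stand 173 mm ahead of it and the grasp point (between the pads) lies 155 mm ahead of it; z points along the fingers, y is the line along which they close (so a half turn about z gives the same grasp; the last joint's range is limited). The gripper opens to 85 mm and grips with 20 to 120 N. Pads are 22 mm wide; open, the fingers measure 114 mm over their backs; the gripper's body (76 mm by 85 mm) begins 54 mm behind the grasp point. The pads swing forward as they close: fully open they stand 13 mm farther back than shut.
Start: joints at [56.941, 12.427, 92.441, -0, 75.132, -6.429], TCP at [0.28, 0.559, 0.405] pointing down, gripper open.
Joint ranges: [-157.48, 157.48], [-44.54, 120.13], [17.64, 146.25], [-64.5, 244.5], [7.68, 150.69], [-147.95, 147.95]. Speed limits (degrees/s): [159.86, 159.86, 180, 180, 180, 180].

INTERFACE

Orientations are given as a 3x3 rotation matrix whose columns are the frame's x, y, z axes.
In Python, from workcell import env gives the robot as it stands.
- The arm moves only by the shell command python3 -m crank 'ROWS' [FORCE]. ROWS is text: rows parted by semicolons, each of 7 numbers parted by spaces: the shift along the tool's x, y, z normalised to -1 to 1, where 1 is 0.1 m, then the turn, a rotation vector about the tool's x, y, z normalised to -1 to 1, where 1 is 1.5 rad, then the opening, from 0 (shut) to 1 (fully open). A call has 1 to 8 rows; each row is the pose to reach, as a shift and turn from the pose commanded when the call began, along the tool's axes at that moment; what a row does not reach only later rows make up. A row lasts 1/10 s, in which the tool goes at most 50 mm and 8.59 degrees, less where a joint would pass 70% of its speed; a pose out of reach is approached as far as the arm can. A call with a number of a shift or a turn outside -1 to 1 is refused whole. A call with a gripper value outside its range is refused whole. The fingers move at their own pace and stop on an object; FORCE is the grip in N (left out, the last holds). Time passes only in rows, so rows that repeat a pose let the fingers close. It gives the time, the measured TCP pose, the force, the opening and the grip force at its end, in the units of the state.
- env.get_state(): the state, without advancing time (a new reading comes with each control period).
- env.capture(name): name is "side" or "top"; returns a dict with "image" (400x640x3 uint8, blue, green, red), "range_z" (400x640 float32, m along the optical axis (not along the pixel's ray), 0 where there is no reading), "fx", "fy", "cx", "cy" (pixels), "world_to_cam" (4x4, takes a point from world to camera coordinates). Camera axes: x right, y up, looking along -z (the intrinsics and any distortion apply to the point x, -y, -z); pixel columns grow to the right and rows downward; lengths in m; the calibration is good to about 2 mm. A picture is of the moment at which its call begins.
- env.finish_job(): hands the job in; it is judged then, once.
Trained networks look in a picture, given as the dict that the camera call returned (one of the last four; its "shot" number tells which), for a name from the list of things; names that differ only in an ending like _2 or _b are one class to them, and where a whole thing is asked for, a point or a joint stands for the part that bears it (a point fixed in the world has none). Each returns a list of dicts, best first, with "score" (0 to 1); they miss things now and then, are a little off and sometimes report something else, mostly with a low value. They report only what shows in the picture. A call takes as long as a camera call. They do not tell look-alikes from the thing itself.
- env.look_for(picture, thing): "extent" ([left, top, right, bottom] in pixels, round what is visible of it).
- env.cut_out(picture, thing): "mask" (400x640 bool, what is visible of it) and "extent" ([left, top, right, bottom] in pixels, round what is visible of it).
The state is a dict: "clock": time; "joint_pos": joint angles; "joint_velocities": joint speeds; "effort": joint torques, N m; "ee_pos": TCP position; "tcp_rot": TCP orientation; "contact_force": force on the tool from outside, world axes, zero at the start; "torque": the same for the moment, N m; "grip_width": finger opening in m; "grasp_force": force on a finger pad.
Only numpy, scipy, OpenCV 4.12 (cv2) and the standard library are available. Lean on these libraries where they do the work, as an engineer would, in place of code of your own. Each camera call takes 0.05 s, during which the arm holds its last target. There are 200 camera calls.

## Working session

There is one attempt and no reset: what is moved stays moved. The work goes in short steps, Python scripts to look and compute and a shell command to move; the robot and the scene stay as the last step left them, time stands still between calls to the robot, and variables do not carry over. Pictures are saved under pics/ and viewed, at most 10 in all, crops included, and the job is handed in when it is done.

```bash
ls; mkdir -p pics
python3 - <<'E'
from workcell import env
import cv2,numpy as np
s=env.get_state(); print(s['clock'],s['ee_pos'],s['tcp_rot'])
ims=[]
for n in("side","top"):
    p=env.capture(n); ims.append(p['image']); print(n,p['fx'],p['fy'],p['cx'],p['cy'],np.round(p['world_to_cam'],4).tolist(), [k for k in p])
    for t in("stand","pot","pot_grip","tray","lump_0","tape_roll","white_bottle"):
        print(t,[(round(r['score'],2),[round(float(x)) for x in r['extent']]) for r in env.look_for(p,t)[:3]])
cv2.imwrite('pics/a.png',cv2.resize(np.vstack(ims),None,fx=.75,fy=.75))
E
```

```text
pics
0.0 [0.27990596 0.55837341 0.40333436] [[-8.93904560e-01  4.48255325e-01 -1.34227999e-03]
 [ 4.48257243e-01  8.93902287e-01 -2.03619474e-03]
 [ 2.87132013e-04 -2.42185049e-03 -9.99997026e-01]]
side 513.629082956999 513.629082956999 307.25435828826664 201.19600649882264 [[0.7167, 0.6974, -0.0032, -0.3609], [-0.6007, 0.6196, 0.5052, 0.3249], [0.3543, -0.3601, 0.863, -1.8027], [0.0, 0.0, 0.0, 1.0]] ['image', 'range_z', 'fx', 'fy', 'cx', 'cy', 'world_to_cam', 'shot']
stand [(0.8, [243, 143, 322, 280])]
pot [(0.62, [242, 147, 317, 254])]
pot_grip [(0.65, [241, 145, 316, 256])]
tray [(0.74, [213, 225, 296, 303])]
lump_0 [(0.95, [273, 306, 291, 332]), (0.85, [353, 245, 373, 267]), (0.83, [279, 203, 302, 230])]
tape_roll [(0.65, [308, 203, 341, 236])]
white_bottle [(0.58, [331, 134, 342, 162]), (0.43, [278, 202, 302, 230])]
top 410.3280186652144 410.3280186652144 318.3333654349108 191.5464253814604 [[0.0249, -0.9997, 0.001, -0.0863], [0.9964, 0.0249, 0.0806, -0.6097], [-0.0806, -0.001, 0.9967, -1.3063], [0.0, 0.0, 0.0, 1.0]] ['image', 'range_z', 'fx', 'fy', 'cx', 'cy', 'world_to_cam', 'shot']
stand [(0.97, [324, 156, 380, 275])]
pot [(0.9, [322, 165, 376, 274]), (0.6, [341, 191, 360, 205]), (0.17, [296, 176, 324, 207])]
pot_grip [(0.67, [326, 168, 379, 274])]
tray [(0.86, [353, 180, 418, 237]), (0.38, [232, 226, 249, 235])]
lump_0 [(0.77, [301, 135, 318, 160]), (0.61, [393, 148, 411, 169]), (0.57, [341, 189, 363, 203])]
tape_roll [(0.89, [294, 175, 325, 205])]
white_bottle [(0.63, [232, 227, 251, 236])]
```

View pics/a.png

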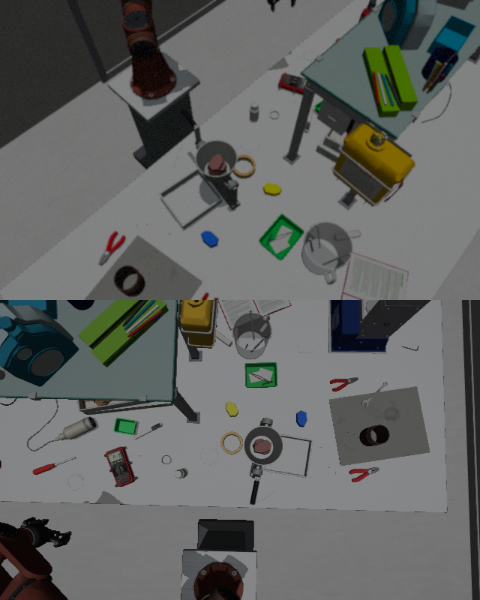

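The top view shows the tray at the pot's right (-y side, full-res col 353–418, row 180–237), the crank handle at about (339,253) pointing towards the robot, and the tape roll on the left. So the pot should tip positive. The lumps in the pot (341–363,189–203) are brown-red. The blue and yellow ones outside it are look-alikes and I won't touch them. Next I measure the handle and pot.

```bash
cat > h.py <<'E'
from workcell import env
import cv2,numpy as np
def cloud(p):
    z=p['range_z'].astype(float); v,u=np.mgrid[0:400,0:640]
    c=np.stack([(u-p['cx'])/p['fx']*z,-(v-p['cy'])/p['fy']*z,-z,np.ones_like(z)],-1)
    w=(c@np.linalg.inv(p['world_to_cam']).T)[...,:3]; w[z==0]=np.nan; return w
def proj(p,X):
    c=p['world_to_cam']@np.r_[X,1]; return p['cx']-p['fx']*c[0]/c[2],p['cy']+p['fy']*c[1]/c[2]
E
python3 - <<'E'
from h import *
P={n:env.capture(n) for n in("top","side")}
for n,p in P.items():
    w=cloud(p); im=p['image'].max(-1)
    m=(w[...,2]>.2)&(w[...,0]>.3)&(w[...,0]<.8)&(abs(w[...,1]+.12)<.2)
    q=w[m]; print(n,'all>0.2:',len(q),np.round(np.nanmin(q,0),3),np.round(np.nanmax(q,0),3))
    d=m&(im<45)&(w[...,2]>.22); lab=cv2.connectedComponentsWithStats(d.astype(np.uint8))
    for i in range(1,lab[0]):
        if lab[2][i,4]<8: continue
        k=w[lab[1]==i]; c=k.mean(0); e=np.linalg.svd(k-c,full_matrices=False)[2][0]
        t=(k-c)@e; print(' dark',len(k),lab[2][i,:4],np.round(c,3),'dir',np.round(e,3),'len',np.round(np.ptp(t),3),'zmed/max',np.round([np.median(k[:,2]),k[:,2].max()],3),'mid',np.round(c+e*(t.max()+t.min())/2,3))
    # rim
    r=m&(w[...,2]>.205)&(w[...,2]<.222)&(w[...,0]>.45)
    k=w[r]; A=np.c_[2*k[:,:2],np.ones(len(k))]; s=np.linalg.lstsq(A,(k[:,:2]**2).sum(1),rcond=None)[0]
    print(' rim',len(k),s[:2],np.sqrt(s[2]+s[0]**2+s[1]**2),np.median(k[:,2]))
    for t in("tray","tape_roll","white_bottle"):
        r=env.cut_out(p,t)
        if r:
            k=w[r[0]['mask']]; print(' ',t,r[0]['score'],np.round(np.nanpercentile(k,[2,50,98],axis=0),3).tolist())
im=P['top']['image'][130:300,260:440]; im2=P['side']['image'][130:300,190:370]
cv2.imwrite('pics/b.png',cv2.convertScaleAbs(cv2.resize(np.hstack([im,im2]),(792,374),interpolation=cv2.INTER_CUBIC),alpha=1.5))
E
```

```text
top all>0.2: 670 [ 0.381 -0.235  0.2  ] [ 0.668 -0.09   0.268]
 dark 194 [334 241  11  32] [ 0.423 -0.13   0.261] dir [-0.984  0.179 -0.001] len 0.083 zmed/max [0.262 0.268] mid [ 0.423 -0.13   0.261]
 rim 335 [ 0.59296507 -0.16177749] 0.0714939739533399 0.21136557589828597
  tray 0.94 [[0.484, -0.378, -0.003], [0.555, -0.312, 0.003], [0.647, -0.203, 0.044]]
  tape_roll 0.57 [[0.571, -0.086, -0.003], [0.627, -0.043, 0.023], [0.662, 0.007, 0.028]]
  white_bottle 0.53 [[0.46, 0.154, 0.013], [0.479, 0.165, 0.075], [0.498, 0.185, 0.098]]
side all>0.2: 775 [ 0.377 -0.237  0.2  ] [ 0.667 -0.087  0.269]
 dark 160 [242 145  19  24] [ 0.421 -0.133  0.261] dir [ 0.98  -0.199  0.012] len 0.085 zmed/max [0.262 0.269] mid [ 0.419 -0.132  0.261]
 dark 34 [260 171   6  10] [ 0.477 -0.144  0.239] dir [-0.027 -0.049 -0.998] len 0.034 zmed/max [0.237 0.254] mid [ 0.477 -0.144  0.237]
 rim 389 [ 0.58356886 -0.16214029] 0.07412443935752089 0.21124109041265338
  tape_roll 0.97 [[0.573, -0.086, -0.002], [0.629, -0.033, 0.021], [0.663, 0.008, 0.028]]
  white_bottle 0.69 [[0.445, 0.152, 0.001], [0.485, 0.163, 0.061], [0.498, 0.187, 0.099]]
```

View pics/b.png

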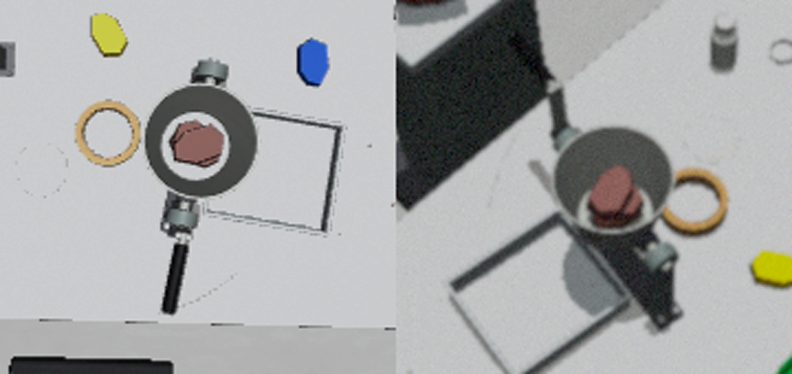

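The crops show the three brown-red lumps stacked in the pot, the blue and yellow look-alikes outside it, and the tray on the right. Both views agree on the handle: mid about (0.421, -0.131), top about 0.264, direction (0.982, -0.19). The pot centre is about (0.594, -0.162), which matches the 178 mm given. Next I raise the tool and go over.

```bash
python3 -m crank '0 0 -0.35 0 0 0 1; 0 0 -0.7 0 0 0 1' 60
python3 -m crank '-0.35 -0.46 0 0 0 0 1; -0.71 -0.93 0 0 0 0 1;-0.71 -0.93 0 0 0 0 1'
python3 -m crank '-0.35 -0.46 0 0 0 0 1; -0.71 -0.93 0 0 0 0 1;-0.71 -0.93 0 0 0 0 1'
```

```text
clock: 1.4
ee_pos: [0.2799, 0.5583, 0.4734]
tcp_rot: [[-0.894, 0.448, -0.002], [0.448, 0.894, -0.004], [0.001, -0.004, -1.0]]
contact_force: [1.1, -0.2, 0.7]
grip_width: 0.0855
grasp_force: 0.0
clock: 1.7
ee_pos: [0.3021, 0.4409, 0.4748]
tcp_rot: [[-0.893, 0.45, 0.0], [0.45, 0.893, -0.002], [-0.001, -0.001, -1.0]]
contact_force: [0.3, 0.2, -0.9]
grip_width: 0.0856
grasp_force: 0.0
clock: 2.0
ee_pos: [0.3239, 0.3261, 0.4745]
tcp_rot: [[-0.893, 0.45, 0.0], [0.45, 0.893, -0.001], [-0.001, -0.001, -1.0]]
contact_force: [-0.3, 0.4, 0.1]
grip_width: 0.085
grasp_force: 0.0
```

```bash
python3 -m crank '-0.35 -0.46 0 0 0 0 1; -0.71 -0.93 0 0 0 0 1;-0.71 -0.93 0 0 0 0 1' >/dev/null
python3 -m crank '-0.35 -0.46 0 0 0 0 1; -0.71 -0.93 0 0 0 0 1;-0.71 -0.93 0 0 0 0 1' >/dev/null
python3 -m crank '-0.35 -0.46 0 0 0 0 1; -0.71 -0.93 0 0 0 0 1;-0.71 -0.93 0 0 0 0 1' >/dev/null
python3 -m crank '-0.35 -0.46 0 0 0 -0.09 1; -0.71 -0.93 0 0 0 -0.184 1;-0.71 -0.93 0 0 0 -0.184 1;-0.71 -0.93 0 0 0 -0.184 1;-0.71 -0.93 0 0 0 -0.184 1'
cat > d.py <<'E'
from h import *
s=env.get_state();R=np.array(s['tcp_rot']);e=np.array(s['ee_pos'])
g=e+R[:,2]*.155; u=np.array([.982,-.188,0]);v=np.array([.188,.982,0])
t=np.array([.411,-.129,.255])
print('g',g.round(4),'to go',((t-g)@R).round(4)*10,'yaw err(rad)',np.arctan2(R[1,1],R[0,1])-np.arctan2(v[1],v[0]))
E
python3 d.py
```

```text
clock: 3.4
ee_pos: [0.4109, -0.1314, 0.4745]
tcp_rot: [[-0.982, 0.19, -0.0], [0.19, 0.982, 0.001], [0.0, 0.001, -1.0]]
contact_force: [0.1, 0.7, 0.6]
grip_width: 0.0854
grasp_force: 0.0
g [ 0.4109 -0.1312  0.3195] to go [0.003 0.021 0.645] yaw err(rad) -0.001653412006592303
```

Aligned above the handle. I'll look before descending.

```bash
python3 -m crank '0 0.02 0.3 0 0 0 1; 0 0.02 0.64 0 0 0 1; 0 0.02 0.64 0 0 0 1'
python3 - <<'E'
from h import *
a=env.capture('side')['image'][100:250,180:340]; b=env.capture('top')['image'][150:300,260:420]
cv2.imwrite('pics/c.png',cv2.convertScaleAbs(cv2.resize(np.hstack([a,b]),(800,375),interpolation=cv2.INTER_CUBIC),alpha=1.6))
E
```

```text
clock: 3.7
ee_pos: [0.4094, -0.1269, 0.4059]
tcp_rot: [[-0.982, 0.186, -0.009], [0.186, 0.983, 0.005], [0.01, 0.003, -1.0]]
contact_force: [-1.0, 0.9, -1.2]
grip_width: 0.0854
grasp_force: 0.0
```

View pics/c.png

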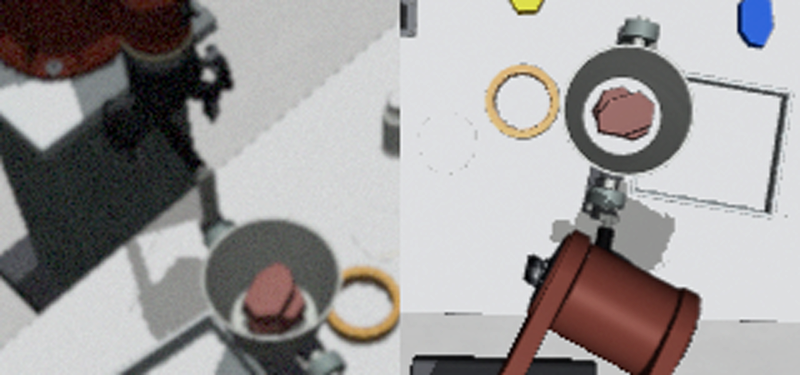

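The gripper straddles the handle (crop left, about (195,120)) and the pot hasn't moved. I'll close.

```bash
python3 -m crank '0 0 0 0 0 0 0.3; 0 0 0 0 0 0 0.1; 0 0 0 0 0 0 0; 0 0 0 0 0 0 0; 0 0 0 0 0 0 0;0 0 0 0 0 0 0' 60; python3 d.py
```

```text
clock: 4.4
ee_pos: [0.4114, -0.1292, 0.4115]
tcp_rot: [[-0.982, 0.188, 0.001], [0.188, 0.982, -0.0], [-0.001, -0.0, -1.0]]
contact_force: [-1.0, 1.1, 3.6]
grip_width: 0.016
grasp_force: 58.4
g [ 0.4115 -0.1292  0.2565] to go [0.005 0.001 0.015] yaw err(rad) 0.000400876757228108
```

```bash
python3 -m crank '0 -0.05 0 0 0 0 0; 0 -0.1 0.005 0 0 0 0; 0 -0.199 0.02 0 0 0 0; 0 -0.296 0.045 0 0 0 0; 0 -0.389 0.079 0 0 0 0; 0 -0.389 0.079 0 0 0 0; 0 -0.389 0.079 0 0 0 0'
```

```text
clock: 5.1
ee_pos: [0.4043, -0.1675, 0.4034]
tcp_rot: [[-0.982, 0.188, 0.002], [0.188, 0.982, 0.001], [-0.002, 0.001, -1.0]]
contact_force: [1.5, 1.3, 4.6]
grip_width: 0.0163
grasp_force: 60.2
```

```bash
python3 -m crank '0 -0.09 0.043 0 0 0 0; 0 -0.176 0.096 0 0 0 0; 0 -0.255 0.156 0 0 0 0; 0 -0.328 0.224 0 0 0 0; 0 -0.394 0.299 0 0 0 0; 0 -0.452 0.381 0 0 0 0; 0 -0.502 0.467 0 0 0 0;0 -0.502 0.467 0 0 0 0'
cat > a.py <<'E'
from h import *
s=env.get_state();R=np.array(s['tcp_rot']);g=np.array(s['ee_pos'])+R[:,2]*.155
v=np.array([.188,.982,0]); d=g-np.array([.4115,-.1292,.155]); y=-(d@v); print('theta',np.arctan2(y,d[2]),'r',np.hypot(y,d[2]),'along u',d@[.982,-.188,0],'F tool',np.array(s['contact_force'])@R)
E
python3 a.py
```

```text
clock: 5.9
ee_pos: [0.3951, -0.2162, 0.355]
tcp_rot: [[-0.982, 0.189, 0.003], [0.189, 0.982, 0.003], [-0.003, 0.004, -1.0]]
contact_force: [6.7, 3.1, -0.4]
grip_width: 0.0157
grasp_force: 64.6
theta 1.0977712087886753 r 0.09881709344386765 along u 0.0006710147505416161 F tool [-5.99960544  4.31034084  0.41789446]
```

```bash
python3 -m crank '0 -0.041 0.092 0 0 0 0; 0 -0.073 0.187 0 0 0 0; 0 -0.094 0.284 0 0 0 0; 0 -0.106 0.383 0 0 0 0; 0 -0.109 0.483 0 0 0 0; 0 -0.101 0.583 0 0 0 0; 0 -0.101 0.583 0 0 0 0'; python3 a.py;  python3 - <<'E'
from h import *
a=env.capture('side')['image'][100:320,180:400]; b=env.capture('top')['image'][130:300,260:430]
cv2.imwrite('pics/d.png',cv2.convertScaleAbs(np.hstack([cv2.resize(a,(400,400)),cv2.resize(b,(400,400))]),alpha=1.6))
E
```

```text
clock: 6.6
ee_pos: [0.3933, -0.2268, 0.2977]
tcp_rot: [[-0.982, 0.188, 0.002], [0.188, 0.982, -0.001], [-0.002, -0.0, -1.0]]
contact_force: [3.5, 1.1, 4.3]
grip_width: 0.016
grasp_force: 72.7
theta 1.6937930799576206 r 0.10000321657092323 along u 0.0008080353120606611 F tool [-3.25276574  1.69036723 -4.25884422]
```

View pics/d.png

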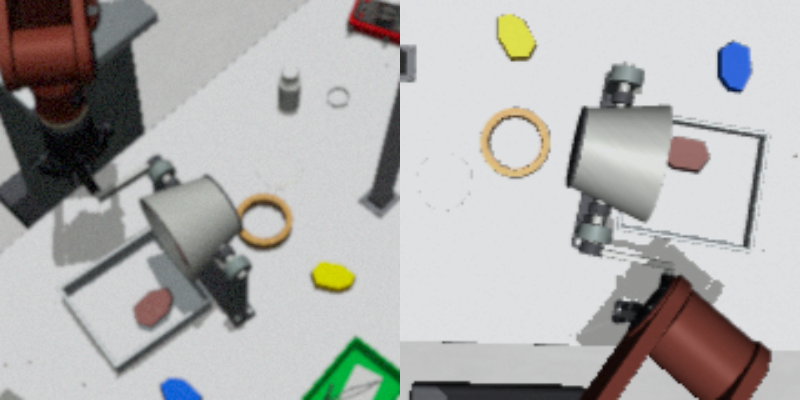

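The pot is at 1.69 rad. One brown lump lies in the tray (right crop, about (688,155)) and the others are still sliding or hidden. I'll go on to just before the stop.

```bash
python3 -m crank '0 0.018 0.098 0 0 0 0; 0 0.045 0.194 0 0 0 0; 0 0.082 0.287 0 0 0 0; 0 0.105 0.332 0 0 0 0; 0 0.105 0.332 0 0 0 0; 0 0.105 0.332 0 0 0 0; 0 0.105 0.332 0 0 0 0; 0 0.105 0.332 0 0 0 0'; python3 a.py;  python3 - <<'E'
from h import *
p=env.capture('side');print(p['shot'],[(r['score'],r['extent']) for r in env.look_for(p,'lump_0')])
a=p['image'][100:320,180:400]; b=env.capture('top')['image'][130:300,260:430]
cv2.imwrite('pics/e.png',cv2.convertScaleAbs(np.hstack([cv2.resize(a,(400,400)),cv2.resize(b,(400,400))]),alpha=1.6))
E
```

```text
clock: 7.5
ee_pos: [0.3947, -0.219, 0.2654]
tcp_rot: [[-0.983, 0.186, 0.001], [0.186, 0.983, -0.01], [-0.003, -0.009, -1.0]]
contact_force: [-1.0, -12.3, 1.2]
grip_width: 0.0159
grasp_force: 77.1
theta 2.0190322131924923 r 0.10294306338495691 along u 0.0007578774888736851 F tool [ -1.32930121 -12.25442558  -1.0348897 ]
9 [(0.89, [269.9, 307.3, 291.2, 331.3]), (0.87, [257.1, 261.1, 280.2, 281.6]), (0.75, [352.3, 245.7, 372.4, 263.4]), (0.69, [235.4, 253.3, 255.9, 279.4]), (0.53, [255.7, 242.4, 276.2, 264.4])]
```

View pics/e.png

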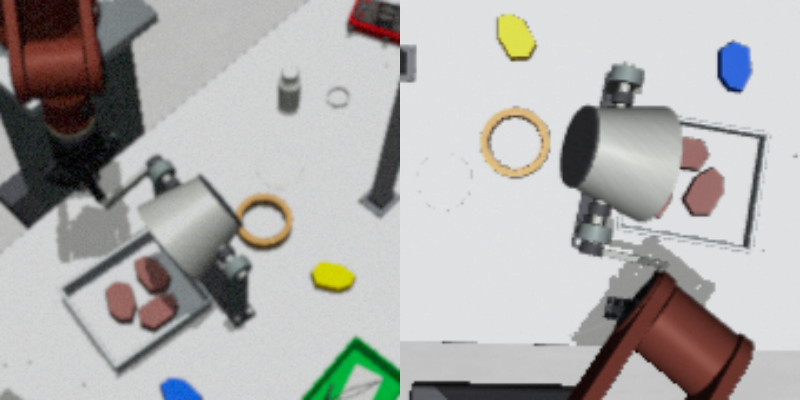

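All three brown lumps are in the tray (side crop (151,272), (121,302), (158,311)), and the bystanders haven't moved. I'll turn back.

```bash
python3 -m crank '0 -0.042 -0.091 0 0 0 0; 0 -0.074 -0.185 0 0 0 0; 0 -0.097 -0.283 0 0 0 0; 0 -0.11 -0.382 0 0 0 0; 0 -0.113 -0.482 0 0 0 0; 0 -0.106 -0.582 0 0 0 0; 0 -0.089 -0.68 0 0 0 0; 0 -0.062 -0.776 0 0 0 0' | tail -4; python3 a.py
python3 -m crank '0 0.036 -0.093 0 0 0 0; 0 0.082 -0.183 0 0 0 0; 0 0.136 -0.267 0 0 0 0; 0 0.198 -0.345 0 0 0 0; 0 0.267 -0.417 0 0 0 0; 0 0.344 -0.481 0 0 0 0; 0 0.426 -0.538 0 0 0 0; 0 0.514 -0.585 0 0 0 0' | tail -4; python3 a.py
python3 -m crank '0 0.092 -0.039 0 0 0 0; 0 0.188 -0.069 0 0 0 0; 0 0.286 -0.089 0 0 0 0; 0 0.385 -0.099 0 0 0 0; 0 0.435 -0.1 0 0 0 0; 0 0.435 -0.1 0 0 0 0; 0 0.435 -0.1 0 0 0 0; 0 0.435 -0.1 0 0 0 0'; python3 a.py
```

```text
tcp_rot: [[-0.982, 0.187, 0.004], [0.187, 0.982, 0.001], [-0.003, 0.001, -1.0]]
contact_force: [10.4, 3.3, -7.5]
grip_width: 0.016
grasp_force: 66.9
theta 1.256942027575929 r 0.09853760848656526 along u 0.0006312434865728445 F tool [-9.59565422  5.20761951  7.52353196]
tcp_rot: [[-0.982, 0.187, 0.0], [0.187, 0.982, -0.011], [-0.002, -0.011, -1.0]]
contact_force: [2.9, -10.3, -0.7]
grip_width: 0.0159
grasp_force: 58.9
theta 0.4776919302549523 r 0.10219005628085763 along u 0.00039333604384849237 F tool [-4.72387693 -9.56177864  0.82135123]
clock: 10.05
ee_pos: [0.4111, -0.1312, 0.4144]
tcp_rot: [[-0.982, 0.187, -0.0], [0.187, 0.982, -0.01], [-0.002, -0.01, -1.0]]
contact_force: [-6.6, -4.2, 15.9]
grip_width: 0.0157
grasp_force: 62.4
theta 0.03453174495287561 r 0.10445464755757924 along u 0.00020911174503314756 F tool [  5.62389208  -5.55800143 -15.8079424 ]
```

```bash
python3 -m crank '0 0 0.04 0 0 0 0; 0 0 0.04 0 0 0 0.3; 0 0 0.04 0 0 0 1; 0 0 0.04 0 0 0 1; 0 0 0.04 0 0 0 1; 0 0 0.04 0 0 0 1' 
python3 -m crank '0 0 -0.25 0 0 0 1; 0 0 -0.5 0 0 0 1; 0 0 -0.8 0 0 0 1; 0 0 -0.8 0 0 0 1'
python3 -m crank '0.2 0.4 0 0 0 0 1; 0.2 0.8 0 0 0 0 1; 0.2 1 0 0 0 0 1; 0.2 1 0 0 0 0 1'
python3 -m crank '0 0.4 0 0 0 0 1; 0 0.8 0 0 0 0 1; 0 1 0 0 0 0 1; 0 1 0 0 0 0 1'
python3 - <<'E'
from h import *
P={n:env.capture(n) for n in("side","top")}
for n,p in P.items():
    w=cloud(p); q=(w[...,2]>.235)&(w[...,2]<.3)&(w[...,0]>.36)&(w[...,0]<.47)&(abs(w[...,1]+.13)<.06)
    k=w[q]; print(n,'handle',len(k),np.nanmean(k,0).round(3),np.nanmax(k[:,2]))
a=P['side']['image'][100:320,180:400]; b=P['top']['image'][130:300,260:430]
cv2.imwrite('pics/f.png',cv2.convertScaleAbs(np.hstack([cv2.resize(a,(400,400)),cv2.resize(b,(400,400))]),alpha=1.6))
E
```

```text
clock: 10.65
ee_pos: [0.4109, -0.1289, 0.4056]
tcp_rot: [[-0.982, 0.188, -0.002], [0.188, 0.982, 0.001], [0.002, 0.0, -1.0]]
contact_force: [-0.6, -0.1, 0.3]
grip_width: 0.0821
grasp_force: 0.0
clock: 11.05
ee_pos: [0.4121, -0.1295, 0.4912]
tcp_rot: [[-0.982, 0.188, 0.007], [0.187, 0.982, -0.004], [-0.008, -0.003, -1.0]]
contact_force: [0.8, -0.7, 0.5]
grip_width: 0.0853
grasp_force: 0.0
clock: 11.45
ee_pos: [0.4102, -0.0253, 0.4855]
tcp_rot: [[-0.983, 0.184, -0.001], [0.184, 0.983, 0.001], [0.002, 0.001, -1.0]]
contact_force: [-0.6, 0.6, -0.6]
grip_width: 0.0856
grasp_force: 0.0
clock: 11.85
ee_pos: [0.4293, 0.0722, 0.4857]
tcp_rot: [[-0.983, 0.185, -0.002], [0.185, 0.983, -0.0], [0.002, -0.0, -1.0]]
contact_force: [-0.6, -0.0, 0.0]
grip_width: 0.0856
grasp_force: 0.0
side handle 190 [ 0.427 -0.138  0.261] 0.26945347847911827
top handle 226 [ 0.424 -0.135  0.261] 0.26811156153029536
```

View pics/f.png

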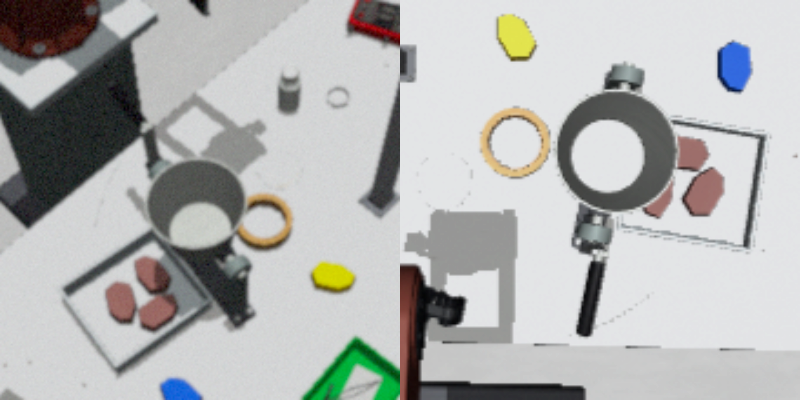

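The pot is empty and upright (handle within about 4 mm of its start, roughly 0.04 rad), all three lumps are in the tray, and the bystanders are where they were.

```bash
python3 -c "
from workcell import env
print(env.finish_job())"
```

```text
the job is handed in; nothing more can be done
None
```

I've handed the job in: the last pictures showed all three lumps in the tray, the pot upright and let go (about 0.04 rad off), and the tape roll and white bottle still in place, but the hand-in gave no verdict.

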